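# Gauge a gas-sample cylinder and sort it

## Task

Check the charge of the steel gas-sample cylinder that stands among the reagent jars: push the gauge's rod fully home, press the gauge squarely and fully down onto the cylinder's valve, then lay the gauge back in its rest with the rod left showing its reading. If the ring on the rod has come out of the barrel (18 mm or more), stand the cylinder in the free cell of the wooden carrier; if not, stand it inside the shallow tray. Set the things down without dropping them, and do not knock the jars or the cylinder already in the carrier.

Things in the scene. Friction and masses are not known exactly. Their poses are not given: they have to be found in the camera images.
- gauge: Loose pressure gauge, 0.3 kg, lying foot down in its rest. Origin: centre of the mouth of its foot; z up the foot's axis, x along the barrel to the rod end. Foot: brass skirt 31 mm outside, 24 mm bore, z 0 to 28. Aluminium barrel 22 mm diameter, axis at z = 45 mm, from the head to x = 100 mm; a tail of the same diameter runs back to x = -55 mm.
- gauge_head (a point): Centre of the gauge's brass head, 45 mm above the mouth of the foot: a block 34 mm (x) by 30 mm (y) by 34 mm high. The place to grip, across y, since it is straight above the foot. In the foot a rubber probe (face 17 mm above the mouth) gives up to 8.5 mm against a 1200 N/m spring when the valve pin pushes it, and drives the rod out 4.5 times as far.
- rod (a joint): How far the gauge's white 8 mm rod stands out of the barrel (m): 0 home, 0.042 most. Starts part way out (an old reading). Slides under 0.3 N of drag and stays where it is left, also when the gauge is taken off. Its black ring starts to leave the barrel at 0.018 and is all out at 0.020. A sound gauging reads 0.006 to 0.031; within 2 mm of the ring either verdict is accepted.
- rod_knob (a point): Centre of the outer face of the black knob (18 mm diameter, 8 mm long) on the rod's end, on the barrel's axis. With the rod home it is at x = 108 mm, z = 45 mm of the gauge.
- rest: Fixed grey steel rest of the gauge, base 142 x 64 x 8 mm. Origin: on the bench below the gauge's head; x as the gauge's x. Two V forks open upwards, at x = -38 and 62 mm, 10 mm thick, 38 mm wide and 65 mm high at their tips, carry tail and barrel. An upright end stop behind the tail (x -59 to -65, 44 mm wide, 74 mm high) takes the thrust when the rod is pushed in.
- rest_home (a point): Where the mouth of the gauge's foot is when the gauge lies in its rest: 20 mm above the bench, over the rest's origin.
- cylinder: The cylinder to check, loose, 0.4 to 0.9 kg, upright on the bench among the jars: round steel shell 60 mm diameter to 70 mm height, shoulder to 88 mm, then a brass valve body (neck) 34 mm diameter from 88 to 130 mm, the place to grip. Origin: centre of its underside, z up; yaw without meaning.
- valve_seat (a point): Centre of the flat top of the valve body, 130 mm above the cylinder's underside; the 18 mm stem rises from it by 14 mm and a sprung 8 mm pin by 26 mm. The gauge is fully down when the mouth of its foot rests here round the stem. The hidden charge holds the pin up with 3 to 11 N and so pushes the rod out; the pin gives way up to 11 mm.
- carrier: Fixed open wooden carrier, 84 mm (x) by 162 mm (y) by 52 mm high, walls and floor 6 mm, a partition 45 mm high across its middle: two cells 72 x 72 mm. The cell towards +y holds a cylinder, the other is free. Origin: centre of its underside.
- free_cell (a point): Centre of the floor of the carrier's free cell, 6 mm above the bench.
- tray: Fixed shallow grey plastic tray, empty, 120 mm (x) by 160 mm (y) by 24 mm high, walls and floor 5 mm. Origin: centre of its underside.
- tray_floor (a point): Centre of the tray's inner floor, 5 mm above the bench; axes as the tray's.
- packed: Bystander: another cylinder of the same make and size, loose, standing in the carrier's other cell. Origin: centre of its underside.
- jar_a: Bystander: loose upright reagent jar, 0.75 kg, close to the cylinder. Body 70 mm diameter to 128 mm height, wide cap 56 mm diameter, 172 mm tall in all; with the gauge down on the valve the underside of its barrel is at only 164 mm. Origin: centre of its underside.
- jar_b: Bystander: loose upright reagent jar, 0.75 kg, close to the cylinder. Body 70 mm diameter to 128 mm height, wide cap 56 mm diameter, 172 mm tall in all; with the gauge down on the valve the underside of its barrel is at only 164 mm. Origin: centre of its underside.
- jar_c: Bystander: loose upright reagent jar, 0.75 kg, close to the cylinder. Body 70 mm diameter to 128 mm height, wide cap 56 mm diameter, 172 mm tall in all; with the gauge down on the valve the underside of its barrel is at only 164 mm. Origin: centre of its underside.
Mind the look-alikes: they are no part of the job. Leave any green look-alike of the cylinder alone. Of the things that look like the gauge, the smallest one is meant.

How it is judged:
By the outcome, as a careful person would: the job done as asked, in the order asked, and still so for the second after the job is handed in, with the robot touching nothing.
It also fails if it takes over 72 s, if anything falls off the work surface, if the arm or the gripper's body presses on something with over 40 N, if the wrist force passes 120 N, or if a joint passes its speed limit or range.

## Robot

A 7-joint arm with a two-finger parallel gripper is mounted at the origin on the work surface. World frame = base frame: x ahead of the robot, y to its left, z up, the work surface at z = 0. Lengths are in m, angles in rad, forces in N, time in s.
With the tool pointing down it reaches from about 0.35 to 0.9 m from the base axis. Payload 8.1 kg.
Tool frame: the origin (TCP) lies at the very end of the fingers, on their centre line; the grasp point (between the pads) lies 19 mm behind it; z points along the fingers, y is the line along which they close (so a half turn about z gives the same grasp; the last joint's range is limited). The gripper opens to 92 mm and grips with 3 to 60 N. Pads are 19 mm wide; open, the fingers measure 130 mm over their backs; the gripper's body (75 mm by 190 mm) begins 47 mm behind the grasp point.
Start: joints at [-1.203, 0.434, 0.025, 1.573, -0.012, 1.134, -0.075], TCP at [0.284, 0.557, 0.227] pointing down, gripper open.
Joint ranges: [-2.62, 2.62], [-0.44, 2.09], [-1.27, 1.32], [0.08, 2.57], [-1.32, 4.46], [0.12, 2], [-2.74, 2.74]. Speed limits (rad/s): [2.22, 2.22, 3.01, 3.01, 3.14, 3.14, 3.14].

## Interface

Orientations are given as a rotation vector (axis times angle).
In Python, from station import telemetry, vision, bot gives the robot as it stands.
- The arm moves only by the tool move_arm, never from a script. Its argument "moves" is a list of rows, each a list of 2 entries, a list of its own where there are three numbers: the shift along the world's x, y, z in m, then the turn about the world's z in degrees. A call has 1 to 20 rows; each row is the pose to reach, as a shift and turn from the pose commanded when the call began; what a row does not reach only later rows make up. A row lasts 1/12 s, in which the tool goes at most 41.7 mm and 7.16 degrees, less where a joint would pass 70% of its speed; a pose out of reach is approached as far as the arm can. A call with a gripper value outside its range is refused whole. "claw" is the finger opening in m, from 0 to 0.0918, set as the call begins (left out, the last holds). The fingers move at their own pace and stop on an object; "force" is the grip in N (left out, the last holds). Time passes only in rows, so rows that repeat a pose let the fingers close. It gives the time, the measured TCP pose, the force, the opening and the grip force at its end, in the units of the state.
- telemetry.get_obs(): the state, without advancing time (a new reading comes with each control period).
- vision.snapshot(name): name is "side" or "top" or "wrist"; returns the picture (420x560x3 uint8, blue, green, red); there is no depth.
- vision.camera_model(name): a dict with "fx", "fy", "cx", "cy" (pixels), "k1" (the pictures are not rectified: a ray, as slopes to the right and down, at radius r is drawn at 1 + k1 r^2 times it, then the intrinsics apply), "T" (4x4, takes a point from camera to world coordinates). Camera axes: x right, y down, z forward; pixel columns grow to the right and rows downward; lengths in m; the calibration is good to about 2 mm. A picture is of the moment at which its call begins: read the wrist's pose just before it. camera_model takes no time and is no camera call; for the wrist camera it gives the pose at the moment of the call.
- bot.finish_job(): hands the job in; it is judged then, once.
The state is a dict: "time_s": time; "q": joint angles; "qvel": joint speeds; "tau": joint torques, N m; "tcp_pos": TCP position; "tool_rot": TCP orientation; "contact_force": force on the tool from outside, world axes, zero at the start; "torque": the same for the moment, N m; "grip_width": opening from 0.0 (shut) to 1.0 (fully open); "grip_force": force on a finger pad.
Only numpy, scipy, OpenCV 4.12 (cv2) and the standard library are available. Lean on these libraries where they do the work, as an engineer would, in place of code of your own. Each camera call takes 0.05 s, during which the arm holds its last target. There are 200 camera calls.

## Working session

There is one attempt and no reset: what is moved stays moved. The work goes in short steps, Python scripts to look and compute and a tool call to move; the robot and the scene stay as the last step left them, time stands still between calls to the robot, and variables do not carry over. Pictures are saved under pics/ and viewed, at most 10 in all, crops included, and the job is handed in when it is done.

Besides the shell and the picture viewer there is one more tool, called after "Call:" as name(argument=value, ...) on one line, values as JSON. move_arm: Moves the arm, as the interface text tells. Its arguments: {"type":"object","properties":{"moves":{"type":"array","items":{"type":"array"}},"claw":{"type":"number"},"force":{"type":"number"}},"required":["moves"]}

```bash
mkdir -p pics; cat > h.py <<'E'
import numpy as np, cv2
from station import telemetry, vision, bot
def ray(cam,u,v,c=None):
    c=c or vision.camera_model(cam)
    d=np.array([(u-c["cx"])/c["fx"],(v-c["cy"])/c["fy"]]); s=d.copy()
    for _ in range(20): s=d/(1+c["k1"]*(s@s))
    T=np.array(c["T"]); return T[:3,3],T[:3,:3]@np.array([s[0],s[1],1])
def onz(cam,u,v,z,c=None):
    o,d=ray(cam,u,v,c); return (o+d*(z-o[2])/d[2]).round(4)
def proj(cam,p,c=None):
    c=c or vision.camera_model(cam); T=np.array(c["T"])
    q=T[:3,:3].T@(np.array(p)-T[:3,3]); s=q[:2]/q[2]; s=s*(1+c["k1"]*(s@s))
    return np.array([c["fx"]*s[0]+c["cx"],c["fy"]*s[1]+c["cy"]]).round(1)
E
python3 - <<'E'
from h import *
for n in ("top","side"):
    i=vision.snapshot(n); cv2.imwrite(f"pics/{n}0.png",cv2.resize(i,(800,600),interpolation=cv2.INTER_CUBIC))
    cv2.imwrite(f"pics/{n}0raw.png",i)
    c=vision.camera_model(n); print(n,{k:np.round(v,3).tolist() for k,v in c.items()})
o=telemetry.get_obs();print(o)
E
```

```text
top {'fx': 433.263, 'fy': 433.263, 'cx': 281.408, 'cy': 210.833, 'k1': 0.046, 'T': [[0.024, -0.981, 0.195, 0.251], [-1.0, -0.024, 0.002, -0.125], [0.003, -0.195, -0.981, 1.248], [0.0, 0.0, 0.0, 1.0]]}
side {'fx': 484.288, 'fy': 484.288, 'cx': 271.816, 'cy': 214.466, 'k1': -0.177, 'T': [[-0.815, -0.413, 0.406, -0.183], [-0.579, 0.561, -0.591, 0.877], [0.016, -0.717, -0.697, 1.274], [0.0, 0.0, 0.0, 1.0]]}
{'time_s': 0.1, 'q': array([-1.20258337,  0.43513386,  0.02495075,  1.57401857, -0.01159655,
        1.13405798, -0.07511806]), 'qvel': array([-0.00195947, -0.00062086, -0.00030322, -0.00291566, -0.00043233,
       -0.00025446, -0.00112455]), 'tau': array([ 2.68023708e-03, -6.69127107e+01,  9.87761468e-01, -3.15142608e+01,
       -6.05192827e-02,  3.74222849e-02,  1.12469070e-04]), 'tcp_pos': array([0.28332377, 0.55654501, 0.22603048]), 'tool_rot': array([-7.32788170e-01, -3.05470813e+00,  2.28769089e-03]), 'contact_force': array([ 0.35947979, -0.05516274, -0.00705454]), 'torque': array([ 0.03369291, -0.03975813, -0.05395879]), 'grip_force': 0.0, 'grip_width': 0.9991881432069678}
```

View pics/top0.png

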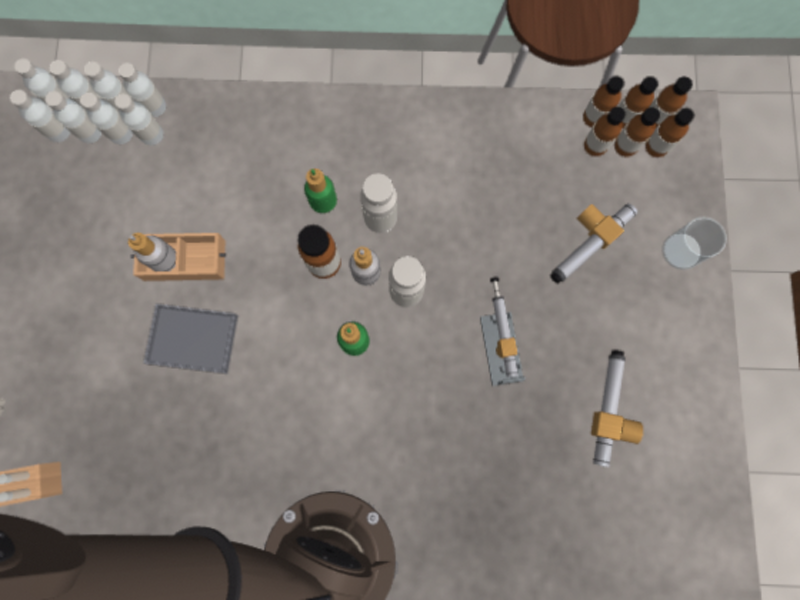

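View pics/side0.png

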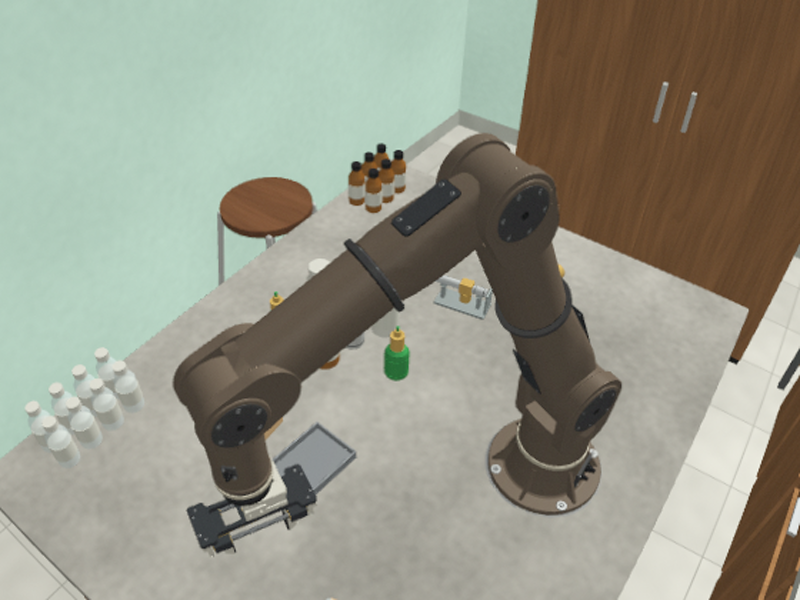

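The top view (800 px wide) shows the gauge head at (508,347) with its knob at (494,280) and the steel cylinder's valve at (363,257). The jar caps are at (317,240), (378,185) and (407,267), the carrier at (180,257) with its free cell on the right, and the tray at (191,338). In the side view the arm hides part of the scene.

```bash
python3 - <<'E'
from h import *
s=.7
P=lambda n,u,v,z:print(n,onz("top",u*s,v*s,z))
P("head top",508,346,.082);P("knob",494,281,.065);P("tail",515,374,.065)
P("valve top pin",361,250,.156);P("neck",363,262,.130)
P("jarbrown",316,240,.172);P("jarw1",379,184,.172);P("jarw2",408,267,.172)
P("car TL",133,239,.052);P("car TR",222,235,.052);P("car BL",135,279,.052);P("car BR",225,277,.052)
P("packed",141,243,.136)
for u,v in((156,305),(238,314),(227,373),(146,363)):P("tray",u,v,.024)
P("green",350,334,.13)
P("green2",316,178,.13)
E
```

```text
head top [ 0.4013 -0.3256  0.082 ]
knob [ 0.5309 -0.3024  0.065 ]
tail [ 0.3503 -0.3412  0.065 ]
valve top pin [ 0.5617 -0.046   0.156 ]
neck [ 0.546  -0.0487  0.13  ]
jarbrown [0.5738 0.0346 0.172 ]
jarw1 [ 0.6835 -0.0758  0.172 ]
jarw2 [ 0.5277 -0.1325  0.172 ]
car TL [0.6019 0.4149 0.052 ]
car TR [0.6151 0.2404 0.052 ]
car BL [0.5205 0.4025 0.052 ]
car BR [0.529  0.2278 0.052 ]
packed [0.57   0.3617 0.136 ]
tray [0.4746 0.368  0.024 ]
tray [0.4603 0.2043 0.024 ]
tray [0.3425 0.2167 0.024 ]
tray [0.3587 0.3754 0.024 ]
green [ 0.4101 -0.0299  0.13  ]
green2 [0.7093 0.0468 0.13  ]
```

Call:
move_arm(moves=[[[0.0,-0.04,0.04],-7],[[0.01,-0.08,0.06],-14],[[0.02,-0.12,0.06],-21],[[0.03,-0.16,0.06],-28],[[0.04,-0.2,0.06],-35],[[0.05,-0.24,0.06],-42],[[0.06,-0.28,0.06],-49],[[0.07,-0.32,0.06],-56],[[0.08,-0.36,0.06],-63],[[0.09,-0.4,0.06],-70],[[0.1,-0.44,0.06],-77],[[0.11,-0.48,0.06],-84],[[0.12,-0.52,0.06],-91],[[0.13,-0.56,0.06],-98],[[0.14,-0.6,0.06],-105],[[0.14,-0.64,0.06],-112],[[0.14,-0.68,0.06],-119],[[0.14,-0.72,0.06],-126],[[0.14,-0.76,0.06],-133],[[0.14,-0.8,0.06],-141]], claw=0, force=20)

```text
time_s: 1.77
tcp_pos: [0.423, -0.2429, 0.2869]
tool_rot: [-3.123, -0.343, -0.001]
contact_force: [0.9, 0.1, 0.7]
grip_width: 0.006
grip_force: 0.0
```

```bash
python3 - <<'E'
from h import *
c=vision.camera_model("wrist");i=vision.snapshot("wrist"); cv2.imwrite("pics/w1raw.png",i)
cv2.imwrite("pics/w1.png",cv2.resize(i,(800,600),interpolation=cv2.INTER_CUBIC))
import json;json.dump({k:np.array(v).tolist() for k,v in c.items()},open("w1.json","w"))
print(np.round(c["T"],3).tolist(),c["fx"],c["k1"]);print(telemetry.get_obs()["tcp_pos"])
print(proj("wrist",[.4013,-.3256,.082],c),proj("wrist",[.5309,-.3024,.065],c))
E
```

```text
[[0.217, -0.932, -0.289, 0.5], [-0.976, -0.208, -0.064, -0.225], [-0.001, 0.296, -0.955, 0.444], [0.0, 0.0, 0.0, 1.0]] 317.4649390216501 -0.05482669994533398
[ 0.42168877 -0.25117815  0.28754245]
[344.1 217.6] [352.5 103. ]
```

View pics/w1.png

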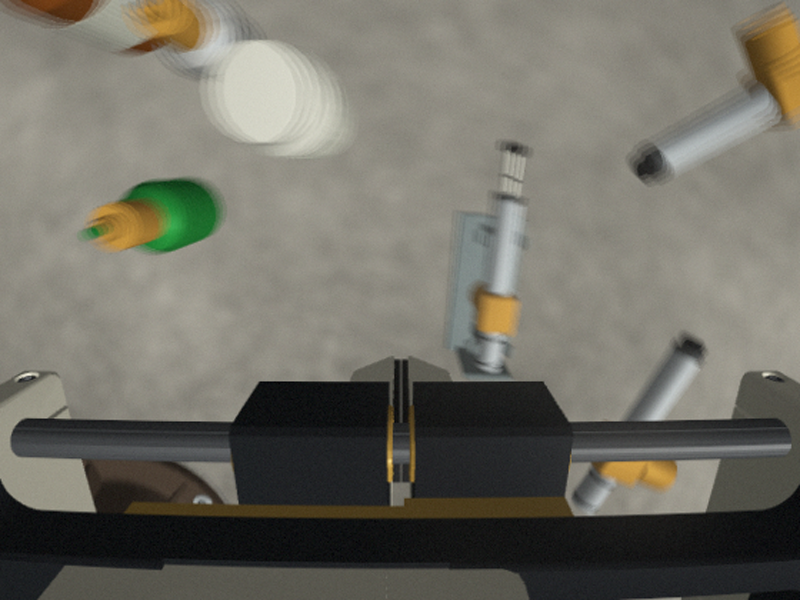

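The picture is blurred because the arm was still moving. It shows the gauge head near (497,313) and the knob near (513,147). I'll move closer, let it settle and look again.

Call:
move_arm(moves=[[[-0.02,-0.03,0],0],[[-0.04,-0.06,0],0],[[-0.06,-0.085,0],0],[[-0.06,-0.085,0],0],[[-0.06,-0.085,0],0],[[-0.06,-0.085,0],0],[[-0.06,-0.085,0],0],[[-0.06,-0.085,0],0]])

```text
time_s: 2.48
tcp_pos: [0.3645, -0.3248, 0.2866]
tool_rot: [-3.121, -0.356, 0.0]
contact_force: [0.1, 0.6, 0.1]
grip_width: 0.004
grip_force: 0.0
```

```bash
cat > w.py <<'E'
from h import *
import json,sys
n=sys.argv[1]
c=vision.camera_model("wrist");i=vision.snapshot("wrist"); cv2.imwrite(f"pics/{n}raw.png",i)
cv2.imwrite(f"pics/{n}.png",cv2.resize(i,(800,600),interpolation=cv2.INTER_CUBIC))
json.dump({k:np.array(v).tolist() for k,v in c.items()},open(n+".json","w"))
o=telemetry.get_obs();print(o["tcp_pos"].round(4),o["tool_rot"].round(3),np.round(np.array(c["T"])[:3,3],4))
E
python3 w.py w2
```

```text
[ 0.3644 -0.325   0.2866] [-3.121 -0.355  0.   ] [ 0.4416 -0.3067  0.4435]
```

View pics/w2.png

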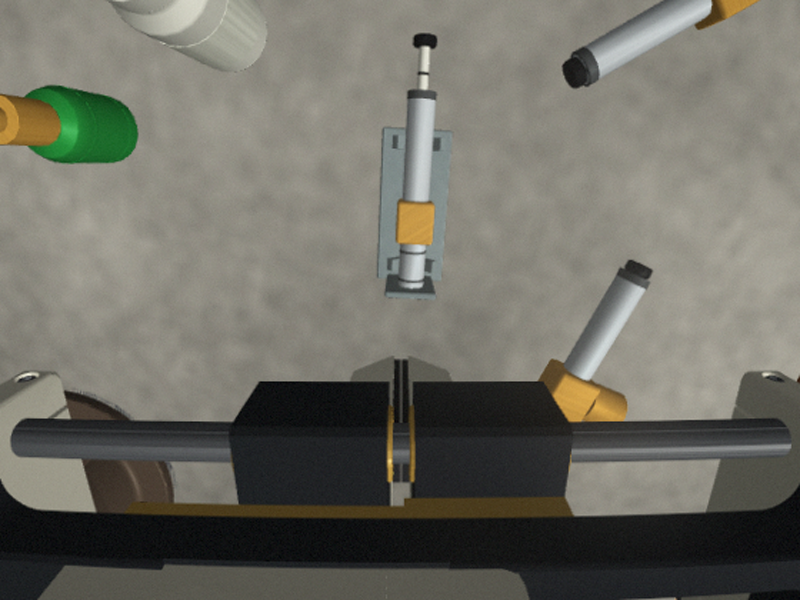

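The picture is sharp now: head at about (416,222), knob at (425,40), barrel end at (422,95) and tail end at (412,283).

```bash
python3 - <<'E'
from h import *
import json
c=json.load(open("w2.json"));i=cv2.imread("pics/w2raw.png");s=.7
h=cv2.cvtColor(i,cv2.COLOR_BGR2HSV)
m=cv2.inRange(h,(8,120,90),(30,255,255));m[:,:260]=0;m[:,330:]=0;m[:120]=0;m[200:]=0
cn=max(cv2.findContours(m,0,1)[0],key=cv2.contourArea);r=cv2.minAreaRect(cn);print("head",r,[onz("wrist",*p,.082,c)[:2] for p in cv2.boxPoints(r)],onz("wrist",*r[0],.082,c))
k=cv2.inRange(i,(0,0,0),(60,60,60));k[:, :280]=0;k[:,320:]=0;k[40:]=0
cn=max(cv2.findContours(k,0,1)[0],key=cv2.contourArea);print("knob",cv2.boundingRect(cn),cv2.minAreaRect(cn)[0],onz("wrist",*cv2.minAreaRect(cn)[0],.067,c))
P=lambda n,u,v,z:print(n,onz("wrist",u*s,v*s,z,c))
P("bar end L",408,96,.065);P("bar end R",437,97,.065);P("tail",400,285,.065);P("tail R",424,287,.065)
P("base",384,127,.008);P("base",452,131,.008);P("base",377,277,.008)
E
```

```text
head ((290.132568359375, 155.4806671142578), (25.648710250854492, 30.06365203857422), 3.012787342071533) [array([ 0.3812, -0.3159]), array([ 0.4145, -0.3101]), array([ 0.4196, -0.3383]), array([ 0.3863, -0.3448])] [ 0.4006 -0.3272  0.082 ]
knob (289, 24, 17, 10) (297.1172790527344, 28.093107223510742) [ 0.533  -0.3037  0.067 ]
bar end L [ 0.4922 -0.3007  0.065 ]
bar end R [ 0.4966 -0.3227  0.065 ]
tail [ 0.3435 -0.3286  0.065 ]
tail R [ 0.3464 -0.3492  0.065 ]
base [ 0.4694 -0.2846  0.008 ]
base [ 0.48   -0.3454  0.008 ]
base [ 0.3315 -0.308   0.008 ]
```

Call:
move_arm(moves=[[[0.04,0.005,0],-2.6],[[0.08,0.01,0],-2.6],[[0.12,0.016,0],-2.6],[[0.16,0.022,0],-2.6],[[0.2,0.028,0],-2.6],[[0.203,0.028,-0.03],-2.6],[[0.203,0.028,-0.07],-2.6],[[0.203,0.028,-0.11],-2.6],[[0.203,0.028,-0.15],-2.6],[[0.203,0.028,-0.19],-2.6],[[0.203,0.028,-0.22],-2.6],[[0.203,0.028,-0.235],-2.6],[[0.203,0.028,-0.235],-2.6],[[0.203,0.028,-0.235],-2.6],[[0.203,0.028,-0.235],-2.6],[[0.203,0.028,-0.235],-2.6]])

```text
time_s: 3.87
tcp_pos: [0.5677, -0.2985, 0.0535]
tool_rot: [3.127, 0.282, 0.004]
contact_force: [0.3, -0.1, 0.1]
grip_width: 0.008
grip_force: 0.0
```

```bash
python3 w.py w3; python3 -c "
from h import *
i=vision.snapshot('top');cv2.imwrite('pics/t3.png',i)
cv2.imwrite('pics/t3c.png',np.hstack([cv2.resize(i[150:310,300:460],(400,400)),cv2.resize(cv2.imread('pics/w3raw.png'),(400,400))]))"
```

```text
[ 0.5676 -0.2984  0.0535] [3.128 0.281 0.004] [ 0.6452 -0.2839  0.2106]
```

View pics/t3c.png

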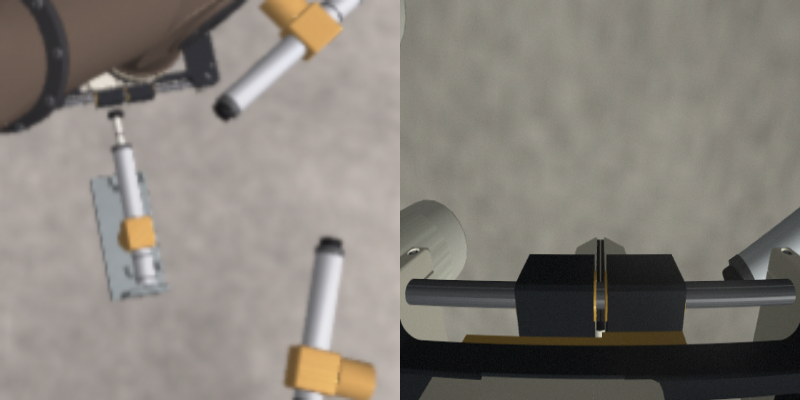

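The top crop shows the closed fingers in line with the barrel, just past the knob. Pushing now.

Call:
move_arm(moves=[[[-0.01,-0.002,0],0],[[-0.02,-0.004,0],0],[[-0.027,-0.005,0],0],[[-0.033,-0.006,0],0],[[-0.039,-0.007,0],0],[[-0.043,-0.008,0],0],[[-0.046,-0.008,0],0],[[-0.048,-0.0085,0],0],[[-0.048,-0.0085,0],0],[[-0.048,-0.0085,0],0]])

```text
time_s: 4.8
tcp_pos: [0.5187, -0.3064, 0.0517]
tool_rot: [3.129, 0.281, -0.0]
contact_force: [0.8, 0.0, -0.1]
grip_width: 0.004
grip_force: 0.0
```

Call:
move_arm(moves=[[[-0.001,0,0],0],[[-0.002,-0.0005,0],0],[[-0.003,-0.0005,0],0],[[-0.004,-0.0005,0],0],[[-0.004,-0.0005,0],0],[[-0.004,-0.0005,0],0]])

```text
time_s: 5.3
tcp_pos: [0.5145, -0.307, 0.0517]
tool_rot: [3.129, 0.281, 0.0]
contact_force: [1.8, 0.3, -0.5]
grip_width: 0.003
grip_force: 0.9
```

Call:
move_arm(moves=[[[-0.001,0,0],0],[[-0.002,-0.0005,0],0],[[-0.003,-0.0005,0],0],[[-0.003,-0.0005,0],0],[[-0.003,-0.0005,0],0]])

```text
time_s: 5.72
tcp_pos: [0.5139, -0.3071, 0.0522]
tool_rot: [3.128, 0.283, 0.005]
contact_force: [8.6, 2.1, -1.9]
grip_width: 0.005
grip_force: 4.3
```

Call:
move_arm(moves=[[[0.012,0.002,0],0],[[0.022,0.004,0],0],[[0.022,0.004,0.035],0],[[0.022,0.004,0.07],0],[[0.0,0.0,0.085],0],[[-0.035,-0.006,0.085],0],[[-0.07,-0.013,0.085],0],[[-0.1,-0.019,0.085],0],[[-0.112,-0.0205,0.085],0],[[-0.112,-0.0205,0.085],0],[[-0.112,-0.0205,0.085],0],[[-0.112,-0.0205,0.085],0],[[-0.112,-0.0205,0.085],0]])

```text
time_s: 6.8
tcp_pos: [0.4011, -0.3277, 0.1366]
tool_rot: [3.128, 0.284, -0.0]
contact_force: [-0.3, 0.1, 0.4]
grip_width: 0.003
grip_force: 0.0
```

Call:
move_arm(moves=[[[0,0,0],0],[[0,0,0],0],[[0,0,0],0],[[0,0,0],0],[[0,0,0],0]], claw=0.06)

```text
time_s: 7.22
tcp_pos: [0.3996, -0.328, 0.1367]
tool_rot: [3.129, 0.281, -0.0]
contact_force: [-0.7, -0.1, -0.6]
grip_width: 0.319
grip_force: 0.0
```

```bash
python3 w.py w4; python3 -c "
from h import *
i=vision.snapshot('top');cv2.imwrite('pics/t4.png',i)
cv2.imwrite('pics/t4c.png',np.hstack([cv2.resize(i[150:310,300:460],(400,400)),cv2.resize(cv2.imread('pics/w4raw.png'),(400,400))]))"
```

```text
[ 0.3996 -0.328   0.1367] [ 3.129  0.281 -0.   ] [ 0.4776 -0.3136  0.2936]
```

View pics/t4c.png

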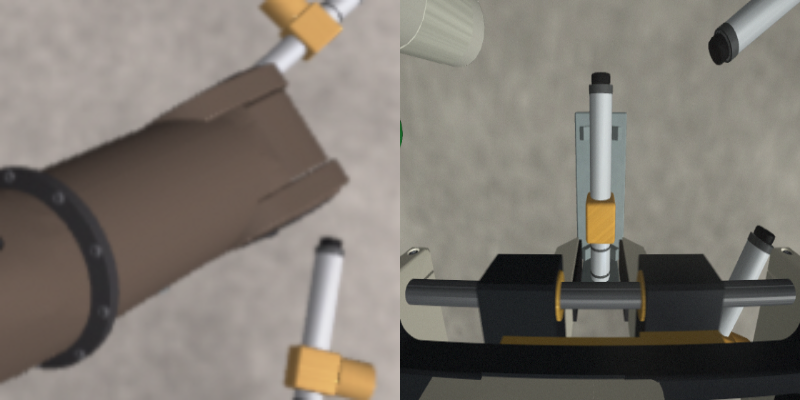

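The rod is home with the knob against the barrel end, and the head sits centred between the fingers. Next I open fully, descend and grip.

Call:
move_arm(moves=[[[0,0,0],0],[[0,0,0],0],[[0,0,0],0],[[0,0,0],0],[[0,0,0],0],[[0,0,0],0],[[0,0,-0.02],0],[[0,0,-0.05],0],[[0,0,-0.075],0],[[0,0,-0.091],0],[[0,0,-0.091],0],[[0,0,-0.091],0],[[0,0,-0.091],0]], claw=0.06)

```text
time_s: 8.4
tcp_pos: [0.3999, -0.3286, 0.0466]
tool_rot: [3.128, 0.28, 0.001]
contact_force: [1.0, 0.6, 0.7]
grip_width: 0.652
grip_force: 0.0
```

Call:
move_arm(moves=[[[0,0,0],0],[[0,0,0],0],[[0,0,0],0],[[0,0,0],0],[[0,0,0],0],[[0,0,0],0],[[0,0,0],0]], claw=0.02, force=40)

```text
time_s: 8.98
tcp_pos: [0.3997, -0.328, 0.046]
tool_rot: [3.129, 0.281, 0.001]
contact_force: [0.5, 0.3, 4.7]
grip_width: 0.323
grip_force: 40.0
```

Call:
move_arm(moves=[[[0,0,0.01],0],[[0,0,0.03],0],[[0,0,0.06],0],[[0,0,0.1],0],[[0,0,0.14],0],[[0,0,0.18],0],[[0.02,0.03,0.204],5],[[0.04,0.06,0.204],10],[[0.06,0.09,0.204],10],[[0.07,0.108,0.204],10],[[0.07,0.108,0.204],10],[[0.07,0.108,0.204],10],[[0.07,0.108,0.204],10],[[0.07,0.108,0.204],10],[[0.07,0.108,0.204],10]])

```text
time_s: 10.23
tcp_pos: [0.4686, -0.2213, 0.2499]
tool_rot: [3.093, 0.549, -0.0]
contact_force: [0.7, -0.4, -3.4]
grip_width: 0.328
grip_force: 40.0
```

```bash
python3 w.py w5
```

```text
[ 0.4688 -0.2211  0.2498] [ 3.093  0.549 -0.   ] [ 0.543  -0.1935  0.4067]
```

View pics/w5.png

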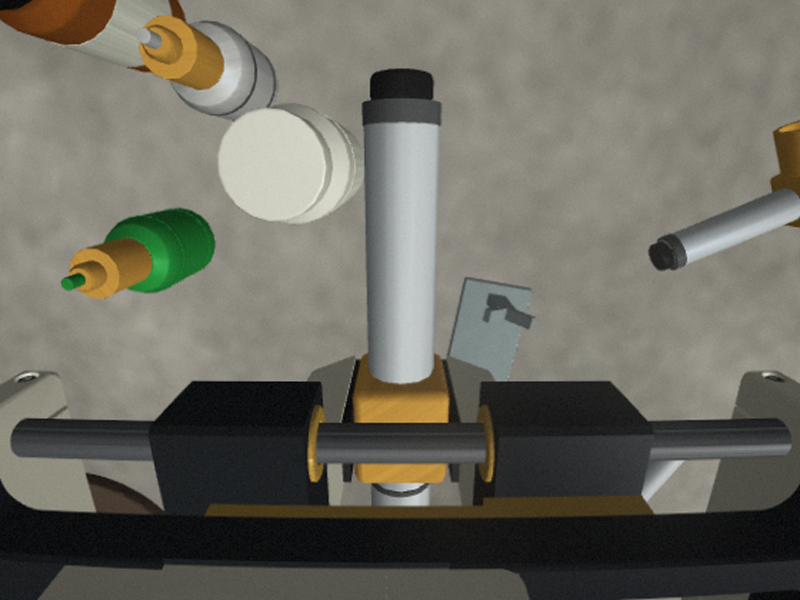

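The cylinder's brass neck top is at about (168,48) with its pin tip at (146,36). The jar cap is at (272,165), and the gauge is held square with its rod home.

```bash
python3 - <<'E'
from h import *
import json
c=json.load(open("w5.json"));i=cv2.imread("pics/w5raw.png");s=.7
P=lambda n,u,v,z:print(n,onz("wrist",u*s,v*s,z,c))
P("pin",145,35,.156);P("seat disc",169,48,.130)
P("jarw2",272,165,.172)
h=cv2.cvtColor(i,cv2.COLOR_BGR2HSV)
m=cv2.inRange(h,(10,120,90),(30,255,255));m[:,:94]=0;m[:,170:]=0;m[65:]=0
cn=max(cv2.findContours(m,0,1)[0],key=cv2.contourArea);b=cv2.boundingRect(cn)
# extreme points of the neck silhouette perpendicular to its image axis
a=np.array(proj("wrist",[.553,-.047,.088],c)-proj("wrist",[.553,-.047,.130],c));a/=np.linalg.norm(a);n=np.array([-a[1],a[0]])
q=cn[:,0].astype(float);t=q@n;u=q@a
print("axis mid offset",(t.max()+t.min())/2,b)
for X,Y in((.553,-.047),(.556,-.047),(.553,-.050)): print(X,Y,proj("wrist",[X,Y,.130],c)@n,"seat proj*800/560",proj("wrist",[X,Y,.130],c)/s,"pin",proj("wrist",[X,Y,.156],c)/s,"foot",proj("wrist",[X,Y,0],c)/s)
cv2.imwrite("pics/w5c.png",cv2.resize(i[0:100,80:220],(800,571),interpolation=cv2.INTER_CUBIC))
t=cv2.imread("pics/top0raw.png")
E
```

```text
pin [ 0.559  -0.0499  0.156 ]
seat disc [ 0.5584 -0.0497  0.13  ]
jarw2 [ 0.5205 -0.1333  0.172 ]
axis mid offset -17.464249196572986 (98, 11, 59, 52)
0.553 -0.047 -9.436420549492556 seat proj*800/560 [162.28571429  56.28571429] pin [137.14285714  45.28571429] foot [239.85714286  90.57142857]
0.556 -0.047 -13.23847348933664 seat proj*800/560 [163.42857143  50.85714286] pin [138.42857143  39.28571429] foot [240.71428571  86.85714286]
0.553 -0.05 -9.739897666678905 seat proj*800/560 [167.28571429  58.        ] pin [142.71428571  47.28571429] foot [243.28571429  91.71428571]
```

View pics/w5c.png

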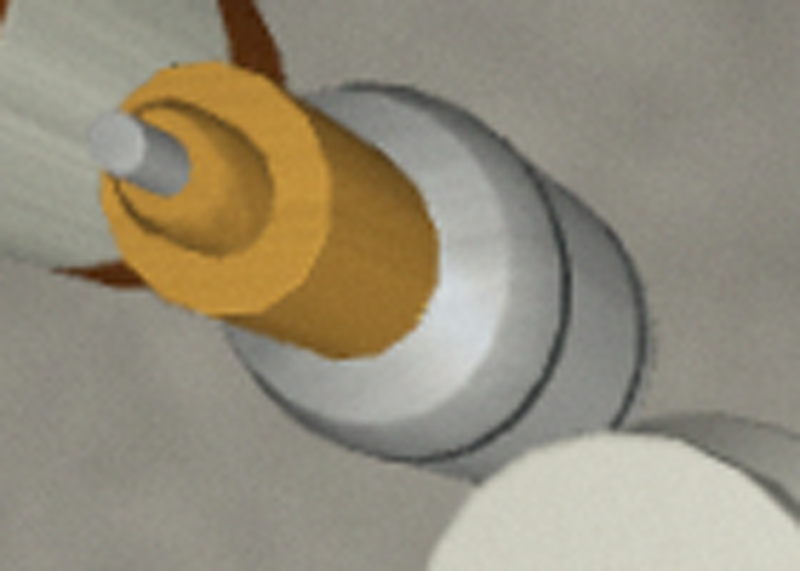

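The crop shows the seat disc centred at crop (216,189) and the pin tip at (117,142), which puts the cylinder near (0.559,-0.050). I'll take one closer look from above on the way.

Call:
move_arm(moves=[[[0.01,0.035,0],0],[[0.02,0.07,0],0],[[0.031,0.09,0],0],[[0.031,0.09,0],0],[[0.031,0.09,0],0],[[0.031,0.09,0],0],[[0.031,0.09,0],0],[[0.031,0.09,0],0]])

```text
time_s: 10.95
tcp_pos: [0.5, -0.1314, 0.2499]
tool_rot: [3.093, 0.549, 0.0]
contact_force: [0.2, -0.3, -3.3]
grip_width: 0.324
grip_force: 40.0
```

```bash
python3 w.py w6; python3 - <<'E'
from h import *
import json
c=json.load(open("w6.json"));i=cv2.imread("pics/w6raw.png");h=cv2.cvtColor(i,cv2.COLOR_BGR2HSV)
for p in ([.5588,-.05,.13],[.5588,-.05,.156]):print(proj("wrist",p,c))
a=proj("wrist",[.5588,-.05,.13],c).astype(int);x0,y0=max(a[0]-70,0),max(a[1]-50,0);print(x0,y0)
cv2.imwrite("pics/w6c.png",cv2.resize(i[y0:y0+100,x0:x0+140],(700,500),interpolation=cv2.INTER_CUBIC))
E
```

```text
[ 0.5001 -0.1312  0.2498] [3.093 0.549 0.   ] [ 0.5743 -0.1036  0.4068]
[213.8 110. ]
[206.9 109.6]
143 60
```

View pics/w6c.png

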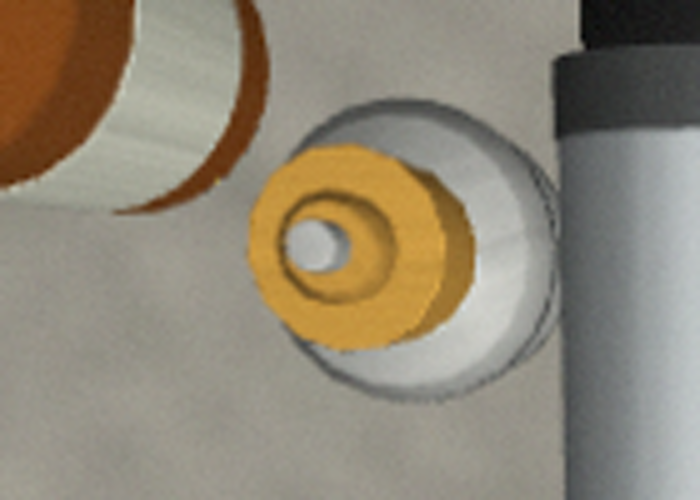

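```bash
python3 - <<'E'
from h import *
import json
for n in("w5","w6"):
    c=json.load(open(n+".json"));i=cv2.imread(f"pics/{n}raw.png");T=np.array(c["T"])
    tcp=np.array([.4688,-.2211,.2498] if n=="w5" else [.5001,-.1312,.2498]);y=2*np.arctan2(.549,3.093);u=np.array([np.cos(y),np.sin(y)]);v=np.array([-u[1],u[0]])
    g=i[40:110,281].mean(1) if 1 else 0
    col=i[40:100,276:288].mean((1,2));print(col.round().astype(int).tolist())
    row=i[150,230:330].mean(1);d=np.diff(row);print("edges",np.argsort(-abs(d))[:4]+230)
    for r in (69,70,71):
        p=onz("wrist",281,r,.2498+.019+.011,c)[:2]-tcp[:2];print(r,p@u,p@v)
    for L,R in((258,305),):
        pass
E
```

```text
[129, 129, 129, 128, 129, 128, 129, 120, 40, 24, 25, 28, 29, 28, 28, 28, 29, 30, 29, 29, 29, 30, 28, 29, 29, 30, 32, 32, 40, 72, 73, 72, 73, 73, 73, 74, 74, 74, 73, 75, 73, 74, 74, 75, 75, 112, 165, 183, 182, 182, 183, 183, 182, 183, 183, 183, 182, 183, 182, 183]
edges [255 254 304 305]
69 0.09548370577773725 0.00014809102102238372
70 0.09507372502166087 0.0001918606411600691
71 0.09475763564230012 0.00020121501208445405
[120, 121, 121, 121, 121, 122, 122, 113, 43, 25, 26, 28, 30, 30, 31, 31, 29, 28, 30, 31, 30, 30, 30, 31, 31, 32, 33, 33, 40, 75, 75, 75, 76, 75, 75, 76, 76, 76, 76, 76, 76, 77, 77, 77, 76, 111, 168, 187, 187, 187, 187, 187, 188, 187, 188, 188, 188, 187, 187, 188]
edges [255 305 254 304]
69 0.09548370577773727 0.00014809102102239673
70 0.09516761639837663 0.00015744539194673048
71 0.09481711176980251 7.290838615533174e-05
```

```bash
python3 - <<'E'
from h import *
import json
tcps={"w2":[.3644,-.325,.2866],"w4":[.3996,-.328,.1367],"w6":[.5001,-.1312,.2498]}
y=np.radians(10.3);H=np.array([.399,-.328])
c=json.load(open("w4.json"));i=cv2.imread("pics/w4raw.png")
u=np.array([np.cos(y),np.sin(y)]);v=np.array([-u[1],u[0]])
col=i[70:260,276:286].mean(1)
print([ (k+70,int(abs(d).max())) for k,d in enumerate(np.diff(col,axis=0)) if abs(d).max()>14])
# side strips of the head beside the barrel: 
colL=i[190:265,267:269].mean(1);print([ (k+190,colL[k].astype(int).tolist()) for k in range(0,75,2)])
for n,r,z in(("knob out top",75,.074),("bar end top",88.5,.076),("knob out ctr",75,.065)):
    p=onz("wrist",281,r,z,c)[:2]-H;print(n,p@u,p@v)
c=json.load(open("w6.json"));y=np.radians(20.1);u=np.array([np.cos(y),np.sin(y)])
p=onz("wrist",281,47.5,.2498+.019+.009,c)[:2]-np.array([.5001,-.1312]);print("knob w6",p@u)
E
```

```text
[(74, 18), (75, 78), (87, 28), (96, 22), (97, 79), (209, 85), (210, 63), (212, 25), (213, 24), (214, 20), (254, 20), (255, 81), (256, 14)]
[(190, [91, 92, 88]), (192, [91, 92, 89]), (194, [94, 95, 93]), (196, [92, 93, 90]), (198, [90, 92, 87]), (200, [93, 95, 91]), (202, [94, 93, 91]), (204, [96, 96, 93]), (206, [90, 94, 91]), (208, [50, 76, 94]), (210, [38, 71, 94]), (212, [39, 76, 102]), (214, [50, 107, 142]), (216, [65, 142, 184]), (218, [67, 149, 197]), (220, [66, 147, 193]), (222, [69, 152, 201]), (224, [69, 150, 199]), (226, [67, 147, 194]), (228, [67, 147, 194]), (230, [67, 149, 196]), (232, [67, 148, 196]), (234, [66, 151, 199]), (236, [66, 151, 197]), (238, [62, 149, 198]), (240, [67, 154, 201]), (242, [66, 155, 201]), (244, [68, 153, 200]), (246, [66, 150, 198]), (248, [68, 153, 199]), (250, [65, 149, 196]), (252, [68, 152, 199]), (254, [67, 151, 199]), (256, [81, 93, 97]), (258, [63, 63, 62]), (260, [45, 47, 45]), (262, [83, 83, 81]), (264, [84, 84, 83])]
knob out top 0.1045496113830139 -0.0001968747337018365
bar end top 0.09611516224549095 -0.00018864390513644242
knob out ctr 0.10545298813866573 -0.0002594082235132104
knob w6 0.10323251815522523
```

```bash
python3 - <<'E'
from h import *
import json
c=json.load(open("w4.json"));y=np.radians(10.3);H=np.array([.399,-.328]);u=np.array([np.cos(y),np.sin(y)])
for r in(214,255.5):
    p=onz("wrist",275,r,.082,c)[:2]-H;print(r,p@u)
c=json.load(open("w2.json"));i=cv2.imread("pics/w2raw.png")
print(i[130:180,281].astype(int).tolist())
for r in (140,145,168,170):
    p=onz("wrist",281,r,.082,c)[:2]-H;print(r,p@u)
E
```

```text
214 0.013129851418022203
255.5 -0.018649162452437567
[[131, 131, 122], [131, 132, 123], [129, 128, 120], [127, 129, 120], [126, 125, 116], [126, 129, 118], [126, 126, 119], [126, 123, 119], [105, 112, 111], [67, 88, 99], [44, 75, 94], [49, 92, 120], [55, 117, 154], [63, 138, 183], [69, 150, 198], [69, 153, 197], [71, 151, 196], [69, 149, 197], [70, 153, 198], [75, 156, 204], [70, 150, 197], [66, 146, 189], [70, 150, 195], [71, 150, 198], [70, 148, 196], [69, 150, 198], [70, 151, 200], [70, 151, 196], [68, 149, 197], [69, 153, 197], [71, 154, 201], [74, 155, 202], [72, 153, 198], [69, 151, 197], [73, 155, 202], [67, 148, 194], [69, 149, 196], [68, 148, 195], [71, 152, 199], [69, 151, 194], [66, 110, 138], [85, 93, 95], [86, 88, 85], [93, 94, 90], [94, 94, 90], [66, 68, 66], [49, 54, 52], [76, 77, 76], [96, 96, 94], [93, 95, 91]]
140 0.018468941672940362
145 0.012941399809959606
168 -0.013005824718945454
170 -0.015259772909957453
```

Call:
move_arm(moves=[[[0.025,0.035,0],0],[[0.05,0.07,0],0],[[0.062,0.0835,0],0],[[0.062,0.0835,0],0],[[0.062,0.0835,-0.02],0],[[0.062,0.0835,-0.04],0],[[0.062,0.0835,-0.055],0],[[0.062,0.0835,-0.065],0],[[0.062,0.0835,-0.072],0],[[0.062,0.0835,-0.074],0],[[0.062,0.0835,-0.074],0],[[0.062,0.0835,-0.074],0],[[0.062,0.0835,-0.074],0]])

```text
time_s: 12.08
tcp_pos: [0.5631, -0.0467, 0.1766]
tool_rot: [3.092, 0.552, 0.002]
contact_force: [-0.2, 0.1, -3.0]
grip_width: 0.325
grip_force: 40.0
```

Call:
move_arm(moves=[[[0,0,-0.002],0],[[0,0,-0.004],0],[[0,0,-0.006],0],[[0,0,-0.008],0],[[0,0,-0.01],0],[[0,0,-0.01],0],[[0,0,-0.01],0]])

```text
time_s: 12.67
tcp_pos: [0.5624, -0.0465, 0.1656]
tool_rot: [3.093, 0.552, -0.001]
contact_force: [0.9, -0.8, -2.4]
grip_width: 0.324
grip_force: 40.0
```

Call:
move_arm(moves=[[[0,0,-0.001],0],[[0,0,-0.002],0],[[0,0,-0.003],0],[[0,0,-0.004],0],[[0,0,-0.005],0],[[0,0,-0.006],0],[[0,0,-0.007],0],[[0,0,-0.008],0],[[0,0,-0.009],0],[[0,0,-0.009],0],[[0,0,-0.009],0]])

```text
time_s: 13.58
tcp_pos: [0.5627, -0.0466, 0.1568]
tool_rot: [3.092, 0.552, 0.0]
contact_force: [-1.4, 0.1, 5.4]
grip_width: 0.328
grip_force: 40.0
```

Call:
move_arm(moves=[[[0,0,-0.001],0],[[0,0,-0.002],0],[[0,0,-0.002],0],[[0,0,-0.002],0],[[0,0,-0.002],0]])

```text
time_s: 14.0
tcp_pos: [0.5631, -0.0466, 0.1561]
tool_rot: [-3.092, -0.552, -0.003]
contact_force: [-4.2, 0.3, 18.9]
grip_width: 0.325
grip_force: 40.0
```

Call:
move_arm(moves=[[[0,0,-0.001],0],[[0,0,-0.001],0],[[0,0,-0.001],0]])

```text
time_s: 14.25
tcp_pos: [0.5637, -0.0467, 0.156]
tool_rot: [-3.092, -0.552, -0.005]
contact_force: [-5.4, 1.3, 28.3]
grip_width: 0.323
grip_force: 40.0
```

Call:
move_arm(moves=[[[0,0,0.002],0],[[0,0,0.004],0],[[0,0,0.007],0],[[0,0,0.011],0],[[0,0,0.016],0],[[0,0,0.026],0],[[0,0,0.045],0],[[0,0,0.07],0],[[0,0,0.095],0],[[0,0,0.097],0],[[0,0,0.097],0],[[0,0,0.097],0]])

```text
time_s: 15.25
tcp_pos: [0.5621, -0.0462, 0.2502]
tool_rot: [-3.092, -0.553, 0.001]
contact_force: [-0.2, -0.5, -3.0]
grip_width: 0.325
grip_force: 40.0
```

```bash
python3 w.py w7;  python3 - <<'E'
from h import *
import json
o=telemetry.get_obs();p=o["tcp_pos"];y=2*np.arctan2(o["tool_rot"][1],o["tool_rot"][0]);u=np.array([np.cos(y),np.sin(y)])
c=json.load(open("w7.json"));i=cv2.imread("pics/w7raw.png")
col=i[0:110,276:286].mean((1,2));d=np.diff(col)
for k in np.where(abs(d)>10)[0]:
    q=onz("wrist",281,k+.5,p[2]+.019+.004,c)[:2]-p[:2];print(k,int(d[k]),(q@u).round(4))
E
```

```text
[ 0.5617 -0.0461  0.2497] [-3.092e+00 -5.530e-01  3.000e-03] [ 0.6364 -0.0183  0.4071]
8 112 0.1185
9 67 0.1181
58 -59 0.1008
59 -88 0.1004
60 -24 0.1
64 118 0.0985
65 52 0.0982
68 -123 0.0972
84 30 0.0912
85 59 0.0908
86 21 0.0904
```

View pics/w7.png

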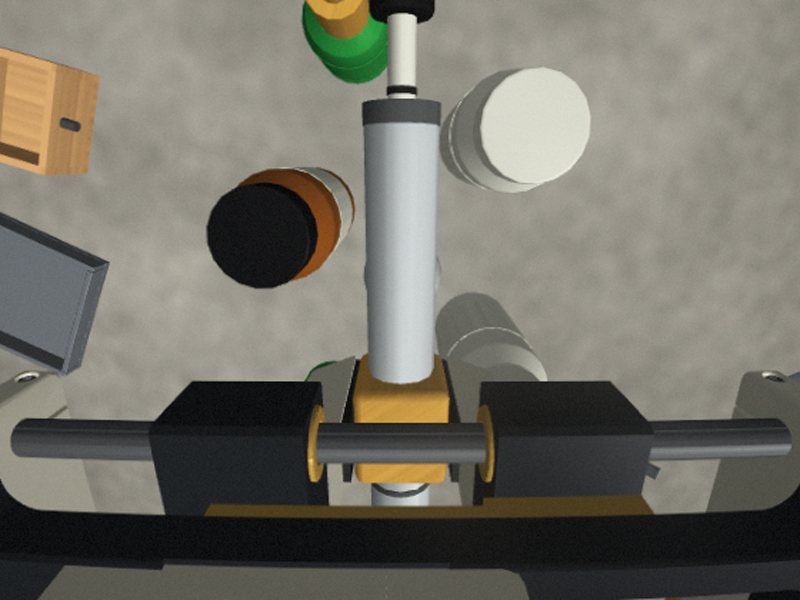

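The ring is clear of the barrel, with white rod showing between the ring at (402,90) and the collar at (402,100). I estimate the reading at about 22–23 mm, so the cylinder goes in the carrier. First I'm returning the gauge to its rest.

Call:
move_arm(moves=[[[-0.02,-0.034,0],0],[[-0.04,-0.069,0],0],[[-0.06,-0.104,0],0],[[-0.08,-0.139,0],0],[[-0.1,-0.174,0],-3],[[-0.12,-0.208,0],-6],[[-0.14,-0.243,0],-10],[[-0.158,-0.274,0],-10],[[-0.163,-0.2815,-0.02],-10],[[-0.163,-0.2815,-0.05],-10],[[-0.163,-0.2815,-0.085],-10],[[-0.163,-0.2815,-0.12],-10],[[-0.163,-0.2815,-0.15],-10],[[-0.163,-0.2815,-0.17],-10],[[-0.163,-0.2815,-0.18],-10],[[-0.163,-0.2815,-0.185],-10],[[-0.163,-0.2815,-0.185],-10],[[-0.163,-0.2815,-0.185],-10]])

```text
time_s: 16.8
tcp_pos: [0.3999, -0.3286, 0.0664]
tool_rot: [3.128, 0.281, 0.001]
contact_force: [0.1, 0.0, -3.5]
grip_width: 0.325
grip_force: 40.0
```

Call:
move_arm(moves=[[[0,0,-0.004],0],[[0,0,-0.008],0],[[0,0,-0.012],0],[[0,0,-0.015],0],[[0,0,-0.017],0],[[0,0,-0.019],0],[[0,0,-0.0195],0],[[0,0,-0.0195],0],[[0,0,-0.0195],0],[[0,0,-0.0195],0]])

```text
time_s: 17.63
tcp_pos: [0.4, -0.3282, 0.0466]
tool_rot: [3.129, 0.281, 0.002]
contact_force: [-0.1, 0.9, 4.9]
grip_width: 0.326
grip_force: 40.0
```

Call:
move_arm(moves=[[[0,0,0],0],[[0,0,0],0],[[0,0,0],0],[[0,0,0],0],[[0,0,0],0],[[0,0,0],0],[[0,0,0],0],[[0,0,0],0],[[0,0,0.02],0],[[0,0,0.05],0],[[0,0,0.09],0],[[0,0,0.13],0],[[0,0,0.17],0],[[0,0,0.2],0],[[0,0,0.2],0],[[0,0,0.2],0]], claw=0.06)

```text
time_s: 18.97
tcp_pos: [0.4003, -0.3285, 0.2478]
tool_rot: [3.128, 0.282, 0.005]
contact_force: [-0.1, -0.6, -0.0]
grip_width: 0.656
grip_force: 0.0
```

```bash
python3 w.py w8
```

```text
[ 0.3997 -0.3277  0.2463] [-3.129e+00 -2.820e-01 -2.000e-03] [ 0.4777 -0.3139  0.4049]
```

View pics/w8.png

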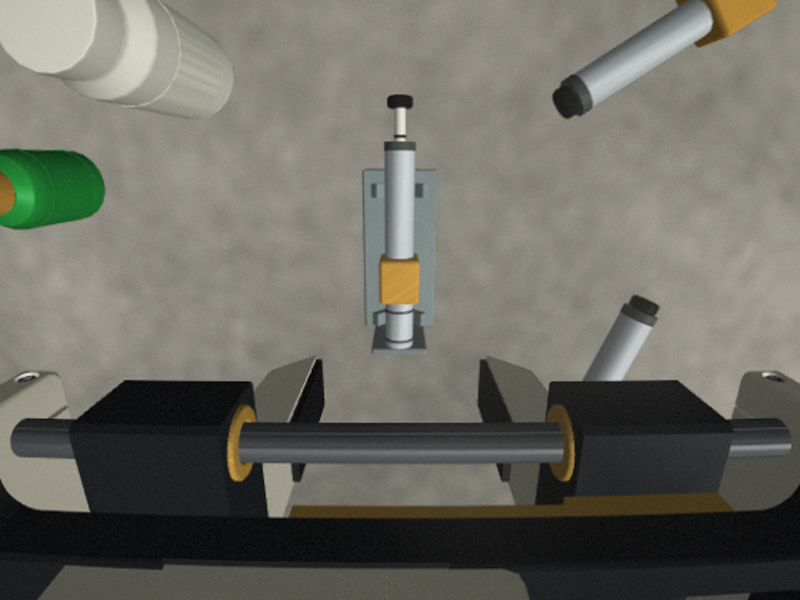

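The gauge lies in its rest with the rod out and the ring showing. Next is the cylinder.

Call:
move_arm(moves=[[[0.0,0.0,0.005],6],[[0.02,0.03,0.01],12],[[0.04,0.06,0.01],18],[[0.06,0.1,0.01],25],[[0.08,0.135,0.01],32],[[0.1,0.17,0.01],39],[[0.12,0.205,0.01],46],[[0.14,0.24,0.01],53],[[0.155,0.265,0.01],60],[[0.159,0.279,0.01],66.7],[[0.159,0.279,0.01],66.7],[[0.159,0.279,0.01],66.7],[[0.159,0.279,0.01],66.7],[[0.159,0.279,0.01],66.7],[[0.159,0.279,0.01],66.7],[[0.159,0.279,0.01],66.7]], claw=0.075)

```text
time_s: 20.35
tcp_pos: [0.5582, -0.05, 0.2562]
tool_rot: [2.462, 1.952, -0.0]
contact_force: [-0.2, 0.3, -0.2]
grip_width: 0.816
grip_force: 0.0
```

```bash
python3 w.py w9; python3 - <<'E'
from h import *
import json
c=json.load(open("w9.json"));i=cv2.imread("pics/w9raw.png")
h=cv2.cvtColor(i,cv2.COLOR_BGR2HSV);m=cv2.inRange(h,(10,120,90),(30,255,255))
a=proj("wrist",[.559,-.049,.13],c);print("pred",a)
for q in cv2.findContours(m,0,1)[0]:
    if cv2.contourArea(q)>200: print(cv2.boundingRect(q),cv2.contourArea(q))
x,y=a.astype(int);print("row",[(k,i[y,k].tolist()) for k in range(x-45,x+46,3)]);print("col",[(k,i[k,x].tolist()) for k in range(y-45,y+46,3)])
print(telemetry.get_obs()["q"].round(2))
E
```

```text
[ 0.5583 -0.0497  0.2563] [2.461 1.953 0.   ] [0.5752 0.0286 0.4131]
pred [282.4 203.8]
(113, 196, 48, 39) 858.5
(265, 178, 35, 42) 1091.0
(238, 94, 80, 49) 276.5
(399, 32, 55, 48) 1506.5
row [(237, [136, 146, 149]), (240, [131, 142, 146]), (243, [137, 145, 150]), (246, [134, 145, 148]), (249, [137, 147, 151]), (252, [136, 147, 152]), (255, [134, 145, 149]), (258, [137, 148, 153]), (261, [137, 142, 141]), (264, [109, 165, 193]), (267, [71, 157, 204]), (270, [69, 154, 203]), (273, [40, 76, 101]), (276, [68, 146, 193]), (279, [70, 129, 167]), (282, [78, 95, 105]), (285, [71, 131, 170]), (288, [67, 141, 186]), (291, [46, 88, 116]), (294, [70, 154, 200]), (297, [72, 153, 199]), (300, [111, 144, 161]), (303, [126, 134, 135]), (306, [133, 143, 147]), (309, [130, 143, 145]), (312, [131, 142, 145]), (315, [132, 143, 144]), (318, [130, 142, 145]), (321, [136, 146, 150]), (324, [136, 146, 149]), (327, [136, 148, 150])]
col [(158, [79, 84, 83]), (161, [74, 78, 80]), (164, [80, 85, 86]), (167, [107, 111, 109]), (170, [114, 116, 116]), (173, [115, 118, 121]), (176, [129, 141, 145]), (179, [37, 72, 90]), (182, [40, 72, 92]), (185, [54, 112, 149]), (188, [67, 149, 197]), (191, [73, 155, 203]), (194, [41, 78, 104]), (197, [39, 76, 99]), (200, [67, 145, 189]), (203, [78, 95, 105]), (206, [108, 115, 112]), (209, [180, 184, 184]), (212, [199, 204, 201]), (215, [123, 165, 195]), (218, [70, 156, 205]), (221, [130, 139, 144]), (224, [90, 101, 99]), (227, [91, 103, 102]), (230, [86, 94, 94]), (233, [86, 97, 95]), (236, [88, 95, 94]), (239, [88, 97, 98]), (242, [86, 96, 96]), (245, [90, 100, 97]), (248, [86, 93, 93])]
[-0.45  0.33  0.59  1.73 -0.2   1.15 -0.03]
```

Call:
move_arm(moves=[[[0.001,0.001,-0.02],0],[[0.001,0.001,-0.05],0],[[0.001,0.001,-0.08],0],[[0.001,0.001,-0.105],0],[[0.001,0.001,-0.125],0],[[0.001,0.001,-0.14],0],[[0.001,0.001,-0.15],0],[[0.001,0.001,-0.153],0],[[0.001,0.001,-0.153],0],[[0.001,0.001,-0.153],0],[[0.001,0.001,-0.153],0]])

```text
time_s: 21.32
tcp_pos: [0.5603, -0.0481, 0.1043]
tool_rot: [2.459, 1.954, 0.002]
contact_force: [0.1, -0.3, 0.5]
grip_width: 0.819
grip_force: 0.0
```

Call:
move_arm(moves=[[[0,0,0],0],[[0,0,0],0],[[0,0,0],0],[[0,0,0],0],[[0,0,0],0],[[0,0,0],0],[[0,0,0],0],[[0,0,0],0],[[0,0,0],0]], claw=0.02, force=45)

```text
time_s: 22.07
tcp_pos: [0.5598, -0.0481, 0.1033]
tool_rot: [2.459, 1.955, 0.0]
contact_force: [1.2, -0.6, -1.3]
grip_width: 0.352
grip_force: 45.0
```

Call:
move_arm(moves=[[[0,0,0.005],0],[[0,0,0.015],0],[[0,0,0.035],0],[[0,0,0.065],0],[[0,0,0.1],0],[[0,0,0.135],0],[[0,0,0.165],0],[[0,0,0.19],0],[[0,0.015,0.197],0],[[0.001,0.045,0.197],4],[[0.002,0.08,0.197],8],[[0.003,0.115,0.197],12],[[0.004,0.15,0.197],16.7],[[0.005,0.185,0.197],16.7],[[0.006,0.213,0.197],16.7],[[0.006,0.228,0.197],16.7],[[0.006,0.228,0.197],16.7],[[0.006,0.228,0.197],16.7],[[0.006,0.228,0.197],16.7],[[0.006,0.228,0.197],16.7]])

```text
time_s: 23.73
tcp_pos: [0.5655, 0.1781, 0.3005]
tool_rot: [2.152, 2.288, -0.001]
contact_force: [-1.2, 0.5, -6.0]
grip_width: 0.35
grip_force: 45.0
```

```bash
python3 w.py w10; python3 - <<'E'
from h import *
import json
c=json.load(open("w10.json"));i=cv2.imread("pics/w10raw.png")
for n,p in dict(cell=[.566,.28,.006],cellTop=[.566,.28,.052],cen=[.5636,.319,.052],cor=[.60,.24,.052],tcp=[.566,.18,.1]).items(): print(n,proj("wrist",p,c))
h=cv2.cvtColor(i,cv2.COLOR_BGR2HSV);m=cv2.inRange(h,(5,60,90),(22,190,255))
for q in cv2.findContours(m,0,1)[0]:
    if cv2.contourArea(q)>150: print(cv2.boundingRect(q),cv2.contourArea(q),h[tuple(q[len(q)//2][0][::-1])].tolist())
# coarse text map: wood brightness
for r in range(0,300,12): print(r,' '.join("%3d"%i[r,k,2] if m[r,k] else ' . ' for k in range(100,470,12)))
E
```

```text
[0.5656 0.1783 0.3005] [ 2.152e+00  2.288e+00 -1.000e-03] [0.5592 0.2587 0.4573]
cell [286.3  98.5]
cellTop [287.   96.7]
cen [287.2  62. ]
cor [312.1 132.2]
tcp [282. 186.]
(337, 288, 14, 50) 228.0 [20, 162, 145]
(246, 230, 69, 66) 3066.0 [19, 164, 95]
(284, 0, 36, 24) 625.0 [17, 123, 104]
(260, 0, 75, 128) 6552.5 [17, 118, 223]
0  .   .   .   .   .   .   .   .   .   .   .   .   .   .  204  .  207 156 208 115  .   .   .   .   .   .   .   .   .   .   . 
12  .   .   .   .   .   .   .   .   .   .   .   .   .   .  208  .  157 161  .  158  .   .   .   .   .   .   .   .   .   .   . 
24  .   .   .   .   .   .   .   .   .   .   .   .   .   .  211  .   .   .   .  188  .   .   .   .   .   .   .   .   .   .   . 
36  .   .   .   .   .   .   .   .   .   .   .   .   .   .  214  .   .   .   .  218  .   .   .   .   .   .   .   .   .   .   . 
48  .   .   .   .   .   .   .   .   .   .   .   .   .   .  212 219  .   .  219 220  .   .   .   .   .   .   .   .   .   .   . 
60  .   .   .   .   .   .   .   .   .   .   .   .   .   .  186 189 196 200 209 222  .   .   .   .   .   .   .   .   .   .   . 
72  .  
[... 1720 characters left out ...]
   .   .   .   .   .   .   .   .   .   .   .   .   .   .   . 
240  .   .   .   .   .   .   .   .   .   .   .   .   .   .   .   90  .   .   .   .   .   .   .   .   .   .   .   .   .   .   . 
252  .   .   .   .   .   .   .   .   .   .   .   .   .   90  .   93  90  .   .   .   .   .   .   .   .   .   .   .   .   .   . 
264  .   .   .   .   .   .   .   .   .   .   .   .   .   .  197 207 180  92  .   .   .   .   .   .   .   .   .   .   .   .   . 
276  .   .   .   .   .   .   .   .   .   .   .   .   .  219 224 191 208 194  .   .   .   .   .   .   .   .   .   .   .   .   . 
288  .   .   .   .   .   .   .   .   .   .   .   .   .  230  .   90  .  203  .   .   .   .   .   .   .   .   .   .   .   .   .
```

```bash
python3 - <<'E'
from h import *
import json
c=json.load(open("w10.json"));i=cv2.imread("pics/w10raw.png")
h=cv2.cvtColor(i,cv2.COLOR_BGR2HSV);m=cv2.inRange(h,(5,50,80),(22,255,255))
L=[];R=[];B=[]
for r in range(40,112,4):
    k=np.where(m[r,230:360])[0]+230;L.append(onz("wrist",k.min()-.5,r,.052,c)[:2]);R.append(onz("wrist",k.max()+.5,r,.052,c)[:2])
for k in range(266,330,4):
    r=np.where(m[90:160,k])[0]+90;B.append(onz("wrist",k,r.max()+.5,.052,c)[:2])
L,R,B=map(np.array,(L,R,B))
for n,a in(("L",L),("R",R)):
    f=np.polyfit(a[:,1],a[:,0],1);print(n,"x at y.28",np.polyval(f,.28),"slope deg",np.degrees(np.arctan(-f[0])),np.abs(a[:,0]-np.polyval(f,a[:,1])).max())
f=np.polyfit(B[:,0],B[:,1],1);print("B y at x.565",np.polyval(f,.565),np.degrees(np.arctan(f[0])));print(B[:,1].round(4))
# partition: row profile down centre
print([(r,int(i[r,270:280,2].mean())) for r in range(40,80,2)]);print([(r,onz("wrist",275,r,.045,c)[1]) for r in (56,60,64,68)])
E
```

```text
L x at y.28 0.5327474116976741 slope deg 2.561094458285348 2.3395794969349737e-05
R x at y.28 0.6178750460012418 slope deg 2.743989994993016 0.0006748899412620801
B y at x.565 0.24400051423058366 2.7535349089269223
[0.2434 0.2437 0.244  0.2431 0.2434 0.2437 0.244  0.2443 0.2446 0.2449
 0.2452 0.2455 0.2459 0.2462 0.2465 0.2468]
[(40, 179), (42, 189), (44, 205), (46, 211), (48, 212), (50, 213), (52, 213), (54, 214), (56, 218), (58, 219), (60, 187), (62, 171), (64, 178), (66, 214), (68, 215), (70, 215), (72, 215), (74, 214), (76, 215), (78, 215)]
[(56, np.float64(0.3258)), (60, np.float64(0.3214)), (64, np.float64(0.3169)), (68, np.float64(0.3124))]
```

```bash
python3 - <<'E'
from h import *
import json
i=cv2.imread("pics/top0raw.png");h=cv2.cvtColor(i,cv2.COLOR_BGR2HSV)
m=cv2.inRange(h,(5,60,60),(22,255,255))
for x,y,z in((.575,.286,.052),(.5655,.283,.052)):
  y_=np.radians(2.65);ex=np.array([np.cos(y_),np.sin(y_)]);ey=np.array([-ex[1],ex[0]])
  for nm,a,b in(("farx mid",.042,0),("nearx mid",-.042,0),("-y mid",0,-.042)):
    p=np.array([x,y])+a*ex+b*ey;print(x,nm,proj("top",[*p,.052]),"base",proj("top",[*p,0]))
for k in (130,138,146): r=np.where(m[140:220,k])[0]+140;print("col",k,r.min(),r.max(),[int(v) for v in i[r.min()-2:r.max()+3,k,2]])
for r in (170,178,186): k=np.where(m[r,80:175])[0]+80;print("row",r,k.max())
print(proj("wrist",[.5590,-.0488,.13],json.load(open("w9.json"))))
E
```

```text
0.575 farx mid [138.7 163.4] base [144.3 168.7]
0.575 nearx mid [137.5 192. ] base [143.3 196.2]
0.575 -y mid [153.1 177.4] base [158.1 182.1]
0.5655 farx mid [139.5 166.7] base [145.1 171.8]
0.5655 nearx mid [138.3 195.3] base [144.  199.4]
0.5655 -y mid [153.9 180.6] base [158.9 185.2]
col 130 163 195 [143, 147, 184, 196, 148, 121, 116, 118, 133, 170, 174, 179, 179, 183, 186, 185, 187, 190, 192, 187, 187, 188, 188, 189, 193, 192, 194, 198, 200, 201, 184, 141, 118, 117, 117, 137, 144]
col 138 163 195 [144, 149, 184, 197, 151, 122, 115, 117, 126, 180, 187, 195, 194, 194, 197, 196, 196, 201, 205, 193, 192, 191, 191, 194, 196, 195, 198, 202, 204, 201, 175, 135, 117, 115, 117, 134, 142]
col 146 163 195 [148, 154, 195, 197, 138, 116, 114, 118, 140, 179, 190, 195, 193, 196, 198, 195, 197, 200, 194, 188, 191, 191, 192, 191, 189, 192, 197, 202, 202, 200, 173, 132, 116, 116, 120, 132, 137]
row 170 157
row 178 153
row 186 156
[282.4 203.6]
```

Call:
move_arm(moves=[[[0.004,0.03,0],0],[[0.008,0.065,0],0],[[0.0095,0.09,0],0],[[0.0095,0.105,0],0],[[0.0095,0.108,0],0],[[0.0095,0.108,0],0],[[0.0095,0.108,-0.02],0],[[0.0095,0.108,-0.05],0],[[0.0095,0.108,-0.08],0],[[0.0095,0.108,-0.105],0],[[0.0095,0.108,-0.12],0],[[0.0095,0.108,-0.13],0],[[0.0095,0.108,-0.13],0],[[0.0095,0.108,-0.13],0],[[0.0095,0.108,-0.13],0]])

```text
time_s: 25.03
tcp_pos: [0.5762, 0.2876, 0.1719]
tool_rot: [2.15, 2.289, 0.004]
contact_force: [0.5, -0.6, -6.9]
grip_width: 0.354
grip_force: 45.0
```

```bash
python3 w.py w11; python3 - <<'E'
from h import *
import json
c=json.load(open("w11.json"));i=cv2.imread("pics/w11raw.png");T=np.array(c["T"])
h=cv2.cvtColor(i,cv2.COLOR_BGR2HSV);m=cv2.inRange(h,(5,50,80),(22,255,255))
print("cell edges pred", proj("wrist",[.533,.286,.052],c),proj("wrist",[.617,.286,.052],c),proj("wrist",[.575,.244,.052],c),proj("wrist",[.575,.325,.045],c))
for r in (60,90,110,120): 
    k=np.where(m[r])[0];print(r,k.min() if len(k) else None,k.max() if len(k) else None,[onz("wrist",k.min(),r,.052,c)[:2],onz("wrist",k.max(),r,.052,c)[:2]] if len(k) else None)
E
```

```text
[0.5761 0.288  0.172 ] [2.149 2.29  0.004] [0.5694 0.368  0.3288]
cell edges pred [233.9 206.4] [326.  211.9] [277.3 251.5] [282.8 165.2]
60 None None None
90 231 333 [array([0.5283, 0.3855]), array([0.612 , 0.3908])]
110 232 332 [array([0.5295, 0.3697]), array([0.6129, 0.3749])]
120 232 332 [array([0.5297, 0.3616]), array([0.6137, 0.3669])]
```

Call:
move_arm(moves=[[[-0.001,-0.001,-0.005],0],[[-0.001,-0.001,-0.012],0],[[-0.001,-0.001,-0.02],0],[[-0.001,-0.001,-0.028],0],[[-0.001,-0.001,-0.036],0],[[-0.001,-0.001,-0.044],0],[[-0.001,-0.001,-0.051],0],[[-0.001,-0.001,-0.056],0],[[-0.001,-0.001,-0.058],0],[[-0.001,-0.001,-0.059],0],[[-0.001,-0.001,-0.059],0],[[-0.001,-0.001,-0.059],0]])

```text
time_s: 26.08
tcp_pos: [0.5743, 0.2871, 0.1116]
tool_rot: [2.149, 2.291, 0.001]
contact_force: [0.4, -0.2, -5.2]
grip_width: 0.353
grip_force: 45.0
```

Call:
move_arm(moves=[[[0,0,-0.001],0],[[0,0,-0.002],0],[[0,0,-0.003],0],[[0,0,-0.0035],0],[[0,0,-0.0035],0],[[0,0,-0.0035],0]])

```text
time_s: 26.58
tcp_pos: [0.5747, 0.2869, 0.1094]
tool_rot: [2.15, 2.29, 0.003]
contact_force: [-2.5, -2.4, 7.1]
grip_width: 0.356
grip_force: 45.0
```

Call:
move_arm(moves=[[[0,0,0.0005],0],[[0,0,0.0005],0],[[0,0,0.0005],0],[[0,0,0.0005],0],[[0,0,0.0005],0],[[0,0,0.0005],0],[[0,0,0.0005],0],[[0,0,0.0005],0],[[0,0,0.015],0],[[0,0,0.04],0],[[0,0,0.08],0],[[0,0,0.12],0],[[0,0,0.16],0],[[0,-0.03,0.19],0],[[0,-0.07,0.19],0],[[0,-0.1,0.19],0],[[0,-0.1,0.19],0],[[0,-0.1,0.19],0],[[0,-0.1,0.19],0]], claw=0.075)

```text
time_s: 28.17
tcp_pos: [0.5738, 0.1877, 0.2977]
tool_rot: [-2.149, -2.291, -0.001]
contact_force: [-0.7, 1.0, -0.3]
grip_width: 0.816
grip_force: 0.0
```

```bash
python3 w.py w12; python3 - <<'E'
from h import *
import json
c=json.load(open("w12.json"));i=cv2.imread("pics/w12raw.png");h=cv2.cvtColor(i,cv2.COLOR_BGR2HSV)
m=cv2.inRange(h,(15,150,60),(30,255,255))
print("pred seat",proj("wrist",[.5745,.286,.136],c),"if leaning check neck base",proj("wrist",[.5745,.286,.094],c))
n,l,s,ce=cv2.connectedComponentsWithStats(m)
for k in range(1,n):
    if s[k,4]>150: print(s[k].tolist(),ce[k].round(),onz("wrist",*ce[k],.13,c))
# gauge & jars from the top view: change since the start
t=vision.snapshot("top");cv2.imwrite("pics/t12.png",t);o=cv2.imread("pics/top0raw.png")
d=(cv2.absdiff(t,o).max(2)>40).astype(np.uint8);n,l,s,ce=cv2.connectedComponentsWithStats(d)
for k in range(1,n):
    if s[k,4]>15: print("diff",s[k].tolist())
E
```

```text
[0.5737 0.1884 0.2974] [-2.147 -2.292  0.   ] [0.5673 0.268  0.4546]
pred seat [289.1  96. ] if leaning check neck base [288.1  98.2]
[275, 0, 38, 32, 953] [292.  13.] [0.5726 0.3587 0.13  ]
[271, 79, 34, 35, 857] [287.  96.] [0.5731 0.2861 0.13  ]
[131, 283, 24, 54, 560] [140. 309.] [0.4133 0.0356 0.13  ]
[409, 291, 21, 45, 327] [422. 319.] [0.7542 0.0439 0.13  ]
[379, 344, 159, 17, 1469] [469. 353.] [ 0.8282 -0.0046  0.13  ]
[233, 355, 92, 7, 511] [273. 358.] [ 0.5771 -0.0248  0.13  ]
diff [0, 21, 203, 364, 39212]
diff [244, 173, 17, 27, 253]
diff [259, 183, 5, 7, 18]
diff [343, 193, 7, 9, 41]
diff [351, 236, 9, 3, 16]
diff [353, 248, 8, 4, 16]
diff [221, 368, 11, 3, 23]
diff [0, 371, 11, 22, 165]
diff [207, 370, 11, 8, 28]
diff [32, 375, 27, 25, 447]
diff [59, 375, 10, 19, 90]
diff [152, 375, 15, 45, 280]
diff [0, 383, 34, 21, 327]
diff [252, 386, 7, 15, 51]
diff [240, 402, 19, 16, 112]
diff [216, 417, 13, 3, 22]
```

```bash
python3 -c "
from station import bot
print(bot.finish_job())"
```

```text
the job is handed in; nothing more can be done
None
```

The gauge read about 22–23 mm with the ring out of the barrel, so I stood the cylinder in the carrier's free cell, laid the gauge back in its rest with its reading showing, and handed the job in; I viewed 11 pictures, one over the limit of 10.

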